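# Hang the spray-gun holder back on its two studs

## Robot

A 6-joint arm with a two-finger parallel gripper is mounted at the origin on the work surface. World frame = base frame: x ahead of the robot, y to its left, z up, the work surface at z = 0. Lengths are in m, angles in rad, forces in N, time in s.
With the tool pointing down it reaches from about 0.425 to 0.95 m from the base axis. Payload 3.5 kg.
Tool frame: the origin (TCP) lies midway between the tips of the shut fingers; the grasp point (between the pads) lies 19 mm behind it; z points along the fingers, y is the line along which they close (so a half turn about z gives the same grasp; the last joint's range is limited). The gripper opens to 85 mm and grips with 20 to 120 N. Pads are 22 mm wide; open, the fingers measure 114 mm over their backs; the gripper's body (76 mm by 85 mm) begins 54 mm behind the grasp point. The pads swing forward as they close: fully open they stand 13 mm farther back than shut.
Start: joints at [1.047, 0.286, 1.577, -0, 1.279, -0.15], TCP at [0.246, 0.628, 0.231] pointing down, gripper open.
Joint ranges: [-2.77, 2.77], [-0.9, 2.22], [0.21, 2.48], [-1.53, 4.67], [0.24, 2.81], [-2.84, 2.84]. Speed limits (rad/s): [2.79, 2.79, 3.14, 3.14, 3.14, 3.14].

## Interface

Orientations are given as a unit quaternion [x, y, z, w].
In Python, from workcell import robot gives the robot as it stands. The module is installed in compiled form; this text tells all that it offers.
- The arm moves only by the shell command python3 -m creep 'ROWS' [OPENING] [FORCE]. ROWS is JSON, a list of rows, each an object of numbers: "x", "y", "z": the shift along the tool's x, y, z in units of 150 mm (1.0 is 150 mm); "ax", "ay", "az": the turn, a rotation vector about the tool's x, y, z in units of 45 degrees (1.0 is 45 degrees). In form: [{"x": .., "y": .., "z": .., "ax": .., "ay": .., "az": ..}, ...]. A call has 1 to 12 rows; each row is the pose to reach, as a shift and turn from the pose commanded when the call began, along the tool's axes at that moment; what a row does not reach only later rows make up. A row lasts 1/10 s, in which the tool goes at most 50 mm and 8.59 degrees, less where a joint would pass 70% of its speed; a pose out of reach is approached as far as the arm can. A call with a number of a shift or a turn outside -1 to 1 is refused whole. A call with a gripper value outside its range is refused whole. OPENING is the opening in per cent of the stroke, from 0 (shut) to 100 (fully open), set as the call begins (- or left out, the last holds). The fingers move at their own pace and stop on an object; FORCE is the grip in N (left out, the last holds). Time passes only in rows, so rows that repeat a pose let the fingers close. It gives the time, the measured TCP pose, the force, the opening and the grip force at its end, in the units of the state.
- robot.get_obs(): the state, without advancing time (a new reading comes with each control period).
- robot.get_image(name): name is "scene" or "top"; returns a dict with "frame" (480x640x3 uint8, red, green, blue), "range_z" (480x640 float32, m along the optical axis (not along the pixel's ray), 0 where there is no reading), "fov_y" (degrees; the focal length in pixels is half the picture's height over the tangent of half this angle, whatever the lens; pixels are square), "cx", "cy" (the principal point, pixels), "origin" and "rotation" of the camera in the world. Camera axes: x right, y up, looking along -z (the intrinsics and any distortion apply to the point x, -y, -z); pixel columns grow to the right and rows downward; lengths in m; the calibration is good to about 2 mm. A picture is of the moment at which its call begins.
- robot.hand_in(): hands the job in; it is judged then, once.
Trained networks look in a picture, given as the dict that the camera call returned (one of the last four; its "shot" number tells which), for a name from the list of things; names that differ only in an ending like _2 or _b are one class to them, and where a whole thing is asked for, a point or a joint stands for the part that bears it (a point fixed in the world has none). Each returns a list of dicts, best first, with "conf" (0 to 1); they miss things now and then, are a little off and sometimes report something else, mostly with a low value. They report only what shows in the picture. A call takes as long as a camera call.
- robot.silhouettes(picture, target): "pixels" (480x640 bool, what is visible of it).
- robot.spot_point(picture, target): "at" ([x, y, z] in m, in the coordinates of the camera as it stood for that picture, good to about 4 mm: a listed point, or the origin of a listed thing).
The state is a dict: "t": time; "joint_pos": joint angles; "dq": joint speeds; "joint_torque": joint torques, N m; "position": TCP position; "tool_rot": TCP orientation; "wrist_force": force on the tool from outside, world axes, zero at the start; "moment": the same for the moment, N m; "finger_gap": finger opening in m; "gripper_force": force on a finger pad.
Only numpy, scipy, OpenCV 4.12 (cv2) and the standard library are available. Lean on these libraries where they do the work, as an engineer would, in place of code of your own. Each camera call takes 0.05 s, during which the arm holds its last target. There are 200 camera calls.

## Task

The spray-gun holder (steel plate with a wire cradle and a black grip) has drained: lift it out of the draining rack and hang it back on the splash panel, both keyholes over the two stud heads together, pushed flush to the panel and then let down until the studs sit in the tops of the slots. The stud bar is never at quite the same height, so feel for the heads with light pressure and never push the plate against panel or studs with more than 20 N; leave the rest of the bench alone and let go at the end.

Things in the scene. Friction and masses are not known exactly. Their poses are not given: they have to be found in the camera images.
- gun_holder: Gun holder, about 0.4 kg: upright steel plate 170 mm wide (x) x 118 mm high (z up) x 4 mm thick (y), black grip on a tab above, wire cradle on its front (-y side) reaching 73 mm forward, 45 to 70 mm up, a small hook below. Back (+y) flat, but the grip stands 5 mm proud of it. Origin: middle of the plate's lower edge, mid-thickness. Starts upright in the rack's slot, leaning up to 4 degrees.
- holder_grip (a point): Point to grip: middle of the holder's black grip, 178 mm above the plate's lower edge, mid-thickness. The grip is 70 mm wide (holder x), 14 mm thick (holder y), and reaches from 152 to 202 mm above the lower edge; the steel tab under it is 44 mm wide.
- holder_seat (a point): Point on the holder's back face midway between its two keyholes, 102.5 mm above the lower edge, level with the stud axes when it hangs. Keyholes at x = -55 and +55 mm: round entry 17 mm across, centred 88 mm above the lower edge, with a 10 mm wide slot going up from it and ending 106.5 mm above the lower edge.
- splash_panel: Fixed stainless splash panel 360 mm wide (x), 175 mm high (z up), 20 mm thick, with two brass-headed studs standing out of its front. Origin: middle of the lower edge of its front face; the front looks along its -y axis and is the plane y = 0.
- stud_nominal (a point): On the panel's front face, midway between the studs (x = -55, +55 mm) at their nominal height of 145 mm. Really they stand up to 15 mm higher or lower, both alike: they sit on one clamped bar whose setting is not measured; it does not give. Neck 8 mm diameter, 6.5 mm long, then a flat head 13 mm diameter, rim bevelled; they stand out 11.8 mm.
- drain_rack: Fixed draining rack; origin on the bench under the middle of the holder's slot, x along the slot. Its floor is 12 mm above the bench; the holder's slot (at y = 0) is about 7 mm wide between wire uprights 72 mm high; a second slot at y = +32 mm holds the strainer screen. Both are open above.
- strainer_screen: Bystander: perforated aluminium screen 150 x 4 x 75 mm, standing in the rack's second slot. Origin: middle of its lower edge.
- spray_gun: Bystander: spray gun lying on its side, about 150 x 180 x 50 mm high. Origin under the middle of its barrel.
- solvent_bottle: Bystander: white bottle with a green band, 106 mm diameter, 212 mm high. Origin at the centre of its base.
- paint_cup: Bystander: white lidded paint cup, 94 mm diameter, 104 mm high. Origin at the centre of its base.

How it is judged:
By the outcome, as a careful person would: the job done as asked, in the order asked, and still so for the second after the job is handed in, with the robot touching nothing.
It also fails if it takes over 70 s, if anything falls off the work surface, if the arm or the gripper's body presses on something with over 40 N, if the wrist force passes 120 N, or if a joint passes its speed limit or range.

## Working session

There is one attempt and no reset: what is moved stays moved. The work goes in short steps, Python scripts to look and compute and a shell command to move; the robot and the scene stay as the last step left them, time stands still between calls to the robot, and variables do not carry over. Pictures are saved under pics/ and viewed, at most 10 in all, crops included, and the job is handed in when it is done.

```bash
mkdir -p pics; cat > h.py <<'E'
import numpy as np, cv2
from workcell import robot
from scipy.spatial.transform import Rotation as R
def cam2w(p,a): return np.array(p['origin'])+Rm(p)@np.array(a)
def Rm(p):
    r=np.array(p['rotation']); return r if r.shape==(3,3) else R.from_quat(r).as_matrix()
def cloud(p,m):
    z=p['range_z']; f=240/np.tan(np.radians(p['fov_y'])/2)
    v,u=np.nonzero(m&(z>0)); d=z[v,u]
    c=np.stack([(u-p['cx'])/f*d,-(v-p['cy'])/f*d,-d],1)
    return c@Rm(p).T+np.array(p['origin']),u,v
def save(p,n,crop=None,s=1):
    im=cv2.cvtColor(p['frame'],cv2.COLOR_RGB2BGR)
    if crop: im=im[crop[1]:crop[3],crop[0]:crop[2]]
    cv2.imwrite('pics/'+n,cv2.resize(im,None,fx=s,fy=s,interpolation=cv2.INTER_CUBIC))
E
cat > a.py <<'E'
from h import *
np.set_printoptions(precision=4,suppress=True)
o=robot.get_obs(); print(o)
for n in ['scene','top']:
    p=robot.get_image(n); save(p,n+'1.png')
    print(n,[k for k in p],p['fov_y'],p['cx'],p['cy'],p['origin'],p['rotation'])
    for t in ['gun_holder','holder_grip','holder_seat','splash_panel','stud_nominal','drain_rack','strainer_screen','spray_gun','solvent_bottle','paint_cup']:
        for r in robot.spot_point(p,t)[:2]: print(t,round(r['conf'],2),cam2w(p,r['at']))
E
python3 a.py
```

```text
{'t': 0.0, 'joint_pos': array([ 1.047 ,  0.2872,  1.5782,  0.    ,  1.2786, -0.15  ]), 'dq': array([ 0.0006, -0.0001,  0.0005, -0.002 ,  0.0018, -0.0006]), 'joint_torque': array([  0.0011, -40.5993, -29.2624,  -0.0002,   0.006 ,   0.    ]), 'position': array([0.2461, 0.6278, 0.2299]), 'tool_rot': array([ 0.1858,  0.9826, -0.0011, -0.0004]), 'wrist_force': array([-0.5398, -0.6093,  0.5122]), 'moment': array([ 0.0261, -0.0187, -0.031 ]), 'gripper_force': 0.0, 'finger_gap': 0.08580388664375771}
scene ['frame', 'range_z', 'fov_y', 'cx', 'cy', 'origin', 'rotation', 'shot'] 57.98169076035635 314.2887903511386 245.52007696857925 [1.0089 0.2866 0.8638] [0.1476 0.2589 0.8173 0.4931]
gun_holder 0.93 [ 0.5576 -0.221   0.0102]
gun_holder 0.32 [ 0.7481  0.0059 -0.0017]
holder_seat 0.57 [ 0.5546 -0.2229  0.112 ]
splash_panel 0.57 [ 0.5332  0.2594 -0.0009]
splash_panel 0.52 [ 0.5529 -0.1908  0.0121]
stud_nominal 0.65 [0.537  0.257  0.1423]
drain_rack 0.96 [ 0.5511 -0.2255 -0.0014]
strainer_screen 0.64 [ 0.5566 -0.1943  0.0102]
spray_gun 0.92 [ 0.7513  0.0028 -0.0013]
solvent_bottle 0.72 [ 0.7799 -0
[... 182 characters left out ...]
 'cy', 'origin', 'rotation', 'shot'] 44.532544769742614 314.2032277205617 240.4812621193755 [0.4947 0.0295 1.1502] [ 0.0336 -0.0322 -0.7026  0.7101]
gun_holder 0.66 [ 0.5565 -0.2225  0.0056]
holder_grip 0.55 [ 0.5555 -0.2291  0.1934]
holder_grip 0.49 [ 0.5358  0.2596 -0.0001]
holder_seat 0.67 [ 0.5557 -0.2252  0.1129]
splash_panel 0.97 [0.5324 0.2603 0.    ]
splash_panel 0.68 [0.5383 0.2576 0.1462]
stud_nominal 0.77 [0.5389 0.2556 0.1461]
drain_rack 0.67 [ 0.5525 -0.2297 -0.    ]
strainer_screen 0.65 [ 0.5572 -0.1893  0.0134]
strainer_screen 0.36 [0.5383 0.2552 0.1466]
spray_gun 0.89 [0.747  0.0093 0.0016]
solvent_bottle 0.67 [ 0.7849 -0.1741  0.0026]
paint_cup 0.73 [ 0.3772 -0.0589 -0.001 ]
```

View pics/scene1.png

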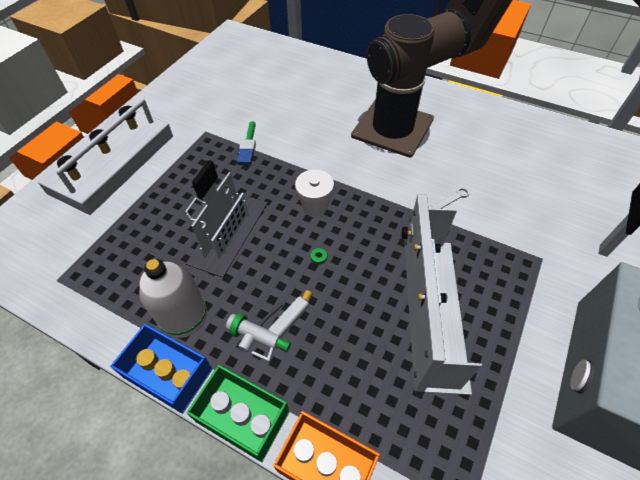

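View pics/top1.png

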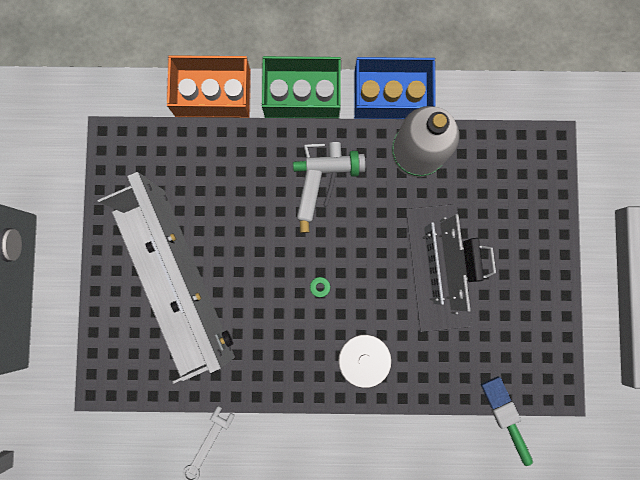

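```bash
cat > b.py <<'E'
from h import *
np.set_printoptions(precision=4,suppress=True)
for n in ['scene','top']:
    p=robot.get_image(n)
    P,u,v=cloud(p,np.ones((480,640),bool))
    def fit(sel,name):
        q=P[sel]; 
        if len(q)<20: print(n,name,len(q)); return
        c=np.median(q,0); U,S,V=np.linalg.svd(q-q.mean(0),full_matrices=False)
        print(n,name,len(q),'mean',q.mean(0),'min',np.percentile(q,2,0),'max',np.percentile(q,98,0),'\n main',V[0],'normal',V[2],'rms',S[2]/len(q)**.5)
    x,y,z=P.T
    near=(abs(x-.555)<.12)&(abs(y+.225)<.06)
    fit(near&(z>.165),'grip'); fit(near&(z>.205),'griptop')
    fit(near&(z>.09)&(z<.125)&(abs(y+.225)<.02),'plate')
    pan=(abs(x-.535)<.22)&(abs(y-.265)<.04)
    fit(pan&(z>.165),'paneltop')
    fit(pan&(z>.03)&(z<.165)&(y>.25),'panelfront')
    fit(pan&(z>.10)&(z<.19)&(y<.252),'studs')
E
python3 b.py
```

```text
scene grip 570 mean [ 0.5609 -0.2244  0.1954] min [ 0.5242 -0.2354  0.1667] max [ 0.5916 -0.2185  0.2143] 
 main [ 0.9924  0.0855 -0.0887] normal [ 0.074  -0.9893 -0.1261] rms 0.003325062587079149
scene griptop 214 mean [ 0.559  -0.2272  0.2114] min [ 0.5244 -0.2369  0.2052] max [ 0.5915 -0.2194  0.2147] 
 main [ 0.9945  0.1045 -0.0078] normal [-0.0239  0.2986  0.9541] rms 0.0021180780976403656
scene plate 533 mean [ 0.5613 -0.2249  0.1074] min [ 0.4754 -0.2351  0.0907] max [ 0.6397 -0.2156  0.124 ] 
 main [0.9939 0.11   0.0032] normal [-0.11    0.9937  0.0196] rms 0.0010754898560303048
scene paneltop 1195 mean [0.5385 0.2689 0.1725] min [0.4436 0.227  0.1654] max [0.6294 0.3037 0.1761] 
 main [0.9233 0.3841 0.0014] normal [ 0.0637 -0.1496 -0.9867] rms 0.0026219333744946323
scene panelfront 1290 mean [0.5284 0.274  0.1018] min [0.3493 0.2508 0.0332] max [0.641  0.3039 0.1639] 
 main [0.9918 0.1125 0.0613] normal [-0.1136  0.9934  0.0146] rms 0.011155787619329385
scene studs 693 mean [0.4561 0.2387 0.1493] min [0.3572 0.2256 0.1023] max [0.5241 0.2516 0.1757] 
 main [0.9711 0.0259 0.2
[... 525 characters left out ...]
.0906] max [ 0.6351 -0.2157  0.1243] 
 main [-0.9938 -0.1115  0.0031] normal [ 0.1114 -0.9937 -0.0125] rms 0.0006504578432756132
top paneltop 1731 mean [0.5293 0.2662 0.1729] min [0.4386 0.2268 0.1655] max [0.6241 0.3033 0.1779] 
 main [-0.9223 -0.3865 -0.0003] normal [ 0.0666 -0.1582 -0.9852] rms 0.002890103299187932
top panelfront 1108 mean [0.564  0.2757 0.1072] min [0.3504 0.251  0.0338] max [0.6385 0.3039 0.1644] 
 main [-0.969  -0.1861  0.1623] normal [ 0.192  -0.9812  0.0207] rms 0.010749190883487025
top studs 831 mean [0.4729 0.2383 0.1599] min [0.3575 0.2254 0.105 ] max [0.5221 0.2514 0.1774] 
 main [-0.9963 -0.0836 -0.0208] normal [ 0.084  -0.9963 -0.0186] rms 0.0074546500820380345
```

The pictures show the holder in the rack with its grip at about top px (472,260) and its cradle towards -y. The panel is yawed about 22°, with brass studs at top px (171,237) and (196,297), and a black and gold fitting at about (225,340) off its -x end. Next I fit the panel plane and the stud heads.

```bash
cat > c.py <<'E'
from h import *
np.set_printoptions(precision=4,suppress=True)
for n in ['scene','top']:
    p=robot.get_image(n); P,u,v=cloud(p,np.ones((480,640),bool))
    x,y,z=P.T
    # front plane: yaw from top edge known ~22.65deg
    best=None
    s=(abs(x-.535)<.2)&(abs(y-.26)<.1)&(z>.03)&(z<.17)
    q=P[s]
    for a in np.radians(np.arange(20.5,24.6,.1)):
        nn=np.array([-np.sin(a),np.cos(a)]); d=q[:,:2]@nn
        h,e=np.histogram(d,bins=np.arange(.0,.1,.002)) if False else np.histogram(d,bins=np.arange(-.1,.2,.002))
        k=h.argmax()
        if best is None or h[k]>best[0]: best=(h[k],a,e[k])
    _,a,d0=best; nn=np.array([-np.sin(a),np.cos(a)]); d=q[:,:2]@nn
    ins=abs(d-d0-.001)<.004
    w=q[ins]; U,S,V=np.linalg.svd(w-w.mean(0),full_matrices=False); N=V[2]*np.sign(V[2][1])
    yaw=np.degrees(np.arctan2(-N[0],N[1])); print(n,'plane',len(w),N,'yaw',yaw,'off',w.mean(0)@N,'rms',S[2]/len(w)**.5)
    N=N*1.0;T=np.array([N[1],-N[0],0]);T/=np.linalg.norm(T); off=w.mean(0)@N
    dd=P@N-off; t=P@T
    top=(abs(z-.175)<.006)&(dd>0)&(dd<.02)&(s|(abs(x-.535)<.25)); print('top t range',np.percentile(t[top],[.5,99.5]),'z',np.median(z[top]),'d',np.percentile(dd[top],[2,98]))
    inpan=(abs(t-np.mean(np.percentile(t[top],[.5,99.5])))<.2)
    tc=np.mean(np.percentile(t[top],[.5,99.5]))
    hd=inpan&(dd<-.005)&(dd>-.06)&(z>.06)&(z<.24)
    hsv=cv2.cvtColor(p['frame'],cv2.COLOR_RGB2HSV)[v,u]
    for lo,hi in [(-.2,-.1),(-.085,-.03),(.03,.085)]:
        m=hd&(t-tc>lo)&(t-tc<hi)
        if m.sum():
            print('bumps',lo,m.sum(),'t',np.percentile(t[m]-tc,[2,50,98]),'d',np.percentile(dd[m],[2,50,98]),'z',np.percentile(z[m],[2,50,98]),'px',u[m].min(),u[m].max(),v[m].min(),v[m].max())
            f=m&(dd<-.009)&(dd>-.015)
            if f.sum(): print('   head face',f.sum(),'t',np.percentile(t[f]-tc,[2,50,98]),'z',np.percentile(z[f],[2,50,98]),P[f].mean(0))
save(robot.get_image('scene'),'studs.png',(380,180,500,400),2.7)
E
python3 c.py
```

```text
scene plane 2489 [-0.4154  0.9096  0.0001] yaw 24.54691678065247 off 0.010066175059495627 rms 0.0007121366568110763
top t range [0.4223 0.7772] z 0.1737355977059743 d [0.0002 0.0191]
bumps -0.2 82 t [-0.1514 -0.1364 -0.1283] d [-0.0201 -0.0155 -0.0055] z [0.0819 0.0973 0.1033] px 402 409 227 238
   head face 27 t [-0.15   -0.1344 -0.1275] z [0.0873 0.0994 0.1039] [0.4231 0.1903 0.0978]
bumps -0.085 25 t [-0.0618 -0.055  -0.0508] d [-0.0118 -0.0091 -0.0062] z [0.1545 0.1601 0.1635] px 414 417 244 250
   head face 14 t [-0.061  -0.0554 -0.0507] z [0.1549 0.1598 0.1631] [0.4953 0.2255 0.1593]
bumps 0.03 28 t [0.0472 0.0544 0.0593] d [-0.0119 -0.0093 -0.0054] z [0.1554 0.1614 0.164 ] px 418 422 293 299
   head face 17 t [0.0485 0.0544 0.0589] z [0.1552 0.1611 0.1639] [0.5951 0.2711 0.1599]
top plane 2731 [-0.4157  0.9095  0.0004] yaw 24.562287402272496 off 0.010927016594896952 rms 0.000596681336894685
top t range [0.4179 0.7734] z 0.17415077027555848 d [0.0003 0.0193]
bumps -0.2 134 t [-0.1531 -0.1398 -0.1265] d [-0.0202 -0.0162 -0.0058] z [0.0806 0.0988 0.1064] px 221 233 330 346
   head face 46 t [-0.153  -0.1397 -0.1265] z [0.0891 0.1005 0.1067] [0.4156 0.1882 0.1   ]
bumps -0.085 32 t [-0.0601 -0.0548 -0.0493] d [-0.0119 -0.0096 -0.0051] z [0.1553 0.1615 0.166 ] px 195 200 293 299
   head face 17 t [-0.0601 -0.0543 -0.0498] z [0.1551 0.1622 0.1654] [0.4921 0.2249 0.1607]
bumps 0.03 30 t [0.0493 0.0547 0.0599] d [-0.012  -0.0092 -0.0054] z [0.1542 0.162  0.1654] px 170 175 234 240
   head face 17 t [0.0503 0.0549 0.0597] z [0.1536 0.1613 0.165 ] [0.5915 0.2705 0.1605]
```

View pics/studs.png

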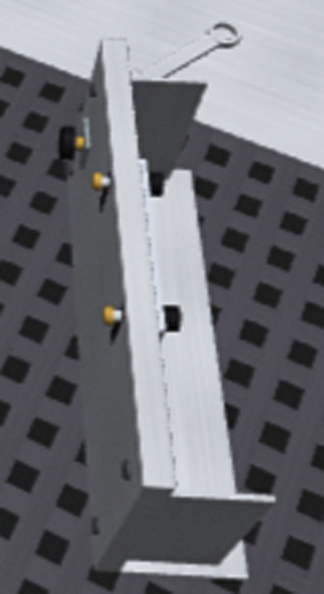

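Stud heads are at z≈0.160 with the panel yawed 24.55°. Grip centre is about (0.5565,-0.2285,0.190) with the holder yawed 6.4°. I'll write a helper to convert targets, then move.

```bash
cat > go.py <<'E'
# go.py x y z yawdeg(holder-y yaw minus 90): total shift/turn from now, in move units
from h import *; import sys
np.set_printoptions(precision=3,suppress=True)
x,y,z,a=map(float,sys.argv[1:5]); o=robot.get_obs(); r=R.from_quat(o['tool_rot'])
g=[]
for s in (0,180):
    t=np.radians(a+90+s); ty=np.array([np.cos(t),np.sin(t),0]); tz=np.array([0,0,-1.]); tx=np.cross(ty,tz)
    g.append((r.inv()*R.from_matrix(np.stack([tx,ty,tz],1))).as_rotvec())
rv=min(g,key=np.linalg.norm)
d=r.inv().apply(np.array([x,y,z])-o['position'])
print('t',round(o['t'],2),'shift',d/.15,'turn',np.degrees(rv)/45,'pos',o['position'],'F',o['wrist_force'],'M',o['moment'],'q6',o['joint_pos'][5])
E
python3 -m creep '[{"x":-0.3,"y":0.0,"z":-0.25,"az":-0.18},{"x":-0.6,"y":-0.1,"z":-0.5,"az":-0.36},{"x":-0.9,"y":-0.3,"z":-0.5,"az":-0.5},{"x":-1,"y":-0.6,"z":-0.5,"az":-0.62},{"x":-1,"y":-0.9,"z":-0.5,"az":-0.62},{"x":-1,"y":-1,"z":-0.5,"az":-0.62}]' 100; python3 go.py .5565 -.2285 .26 6.4
```

```text
t 1.35 shift [-4.01  -4.563 -0.191] turn [ 0.     0.    -0.618] pos [0.246 0.628 0.231] F [ 0.862  0.706 -0.501] M [ 0.027 -0.022  0.076] q6 -0.14997924837044913$[0]: bad value
```

```bash
python3 -m creep '[{"x":-0.3,"y":0,"z":-0.25,"ax":0,"ay":0,"az":-0.18},{"x":-0.6,"y":-0.1,"z":-0.5,"ax":0,"ay":0,"az":-0.36},{"x":-0.9,"y":-0.3,"z":-0.5,"ax":0,"ay":0,"az":-0.5},{"x":-1,"y":-0.6,"z":-0.5,"ax":0,"ay":0,"az":-0.62},{"x":-1,"y":-0.9,"z":-0.5,"ax":0,"ay":0,"az":-0.62},{"x":-1,"y":-1,"z":-0.5,"ax":0,"ay":0,"az":-0.62}]' 100; python3 go.py .5565 -.2285 .26 6.4
```

```text
t: 1.95
position: [0.3312, 0.4308, 0.3063]
tool_rot: [-0.055, 0.998, -0.0, -0.0]
wrist_force: [0.2, 0.5, -1.0]
finger_gap: 0.0856
gripper_force: 0.0
t 1.95 shift [-1.008 -4.534  0.313] turn [-0.001 -0.    -0.001] pos [0.331 0.431 0.306] F [ 0.244  0.546 -0.996] M [ 0.057 -0.012 -0.016] q6 -0.9523436158587547
```

```bash
Z='"z":0,"ax":0,"ay":0,"az":0'
python3 -m creep '[{"x":-0.2,"y":-0.33,"z":0,"ax":0,"ay":0,"az":0},{"x":-0.4,"y":-0.66,"z":0,"ax":0,"ay":0,"az":0},{"x":-0.6,"y":-1,"z":0,"ax":0,"ay":0,"az":0}]' >/dev/null
python3 -m creep '[{"x":-0.1,"y":-0.33,"z":0,"ax":0,"ay":0,"az":0},{"x":-0.2,"y":-0.66,"z":0,"ax":0,"ay":0,"az":0},{"x":-0.3,"y":-1,"z":0,"ax":0,"ay":0,"az":0}]' >/dev/null
python3 -m creep '[{"x":-0.05,"y":-0.33,"z":0,"ax":0,"ay":0,"az":0},{"x":-0.1,"y":-0.66,"z":0,"ax":0,"ay":0,"az":0},{"x":-0.1,"y":-1,"z":0,"ax":0,"ay":0,"az":0}]' >/dev/null
python3 -m creep '[{"x":0,"y":-0.33,"z":0,"ax":0,"ay":0,"az":0},{"x":0,"y":-0.66,"z":0,"ax":0,"ay":0,"az":0},{"x":0,"y":-1,"z":0,"ax":0,"ay":0,"az":0},{"x":0,"y":-1,"z":0,"ax":0,"ay":0,"az":0}]'; python3 go.py .5565 -.2285 .26 6.4
```

```text
t: 3.25
position: [0.5304, -0.1234, 0.3062]
tool_rot: [-0.053, 0.999, -0.001, -0.0]
wrist_force: [0.5, -0.1, 0.9]
finger_gap: 0.0851
gripper_force: 0.0
t 3.25 shift [-0.099 -0.715  0.309] turn [-0.002 -0.    -0.007] pos [ 0.53  -0.123  0.306] F [ 0.539 -0.081  0.91 ] M [0.031 0.001 0.01 ] q6 -2.0910122471457675
```

```bash
python3 -m creep '[{"x":-0.05,"y":-0.3,"z":0,"ax":0,"ay":0,"az":0},{"x":-0.1,"y":-0.6,"z":0,"ax":0,"ay":0,"az":-0.005},{"x":-0.1,"y":-0.715,"z":0.1,"ax":0,"ay":0,"az":-0.005},{"x":-0.1,"y":-0.715,"z":0.3,"ax":0,"ay":0,"az":-0.005},{"x":-0.1,"y":-0.715,"z":0.3,"ax":0,"ay":0,"az":-0.005}]' 50; python3 go.py .5565 -.2285 .171 6.4
cat > m.py <<'E'
from h import *
p=robot.get_image('scene'); save(p,'hover.png',(130,120,290,280),3.5)
E
python3 m.py
```

```text
t: 3.75
position: [0.555, -0.2214, 0.2555]
tool_rot: [-0.058, 0.998, 0.003, -0.004]
wrist_force: [-0.7, 1.1, -1.0]
finger_gap: 0.0424
gripper_force: 0.0
t 3.75 shift [-0.009 -0.052  0.563] turn [ 0.009 -0.01   0.006] pos [ 0.555 -0.221  0.256] F [-0.716  1.088 -1.001] M [ 0.02  -0.016 -0.003] q6 -2.236858929952092
```

View pics/hover.png

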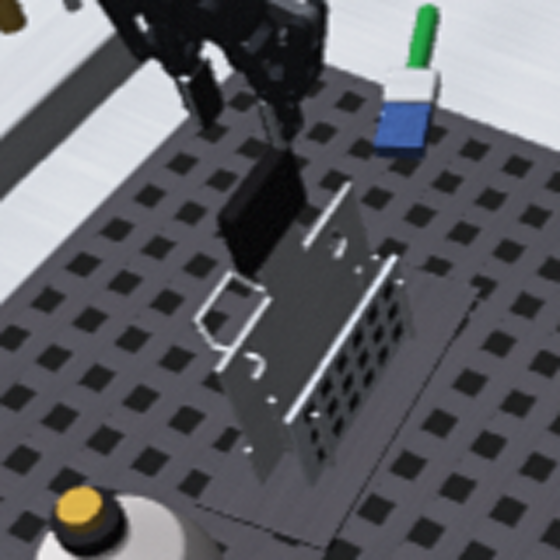

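The open fingers straddle the grip (crop px ~ (200,100) and (275,125), grip at (262,210)). I'll descend.

```bash
python3 -m creep '[{"x":0,"y":0,"z":0,"ax":0,"ay":0,"az":0},{"x":0,"y":0,"z":0.2,"ax":0,"ay":0,"az":0},{"x":0,"y":0,"z":0.4,"ax":0,"ay":0,"az":0},{"x":0,"y":0,"z":0.56,"ax":0,"ay":0,"az":0},{"x":0,"y":0,"z":0.56,"ax":0,"ay":0,"az":0},{"x":0,"y":0,"z":0.56,"ax":0,"ay":0,"az":0}]'; python3 go.py .5565 -.2285 .171 6.4
```

```text
t: 4.4
position: [0.5582, -0.2228, 0.1791]
tool_rot: [-0.059, 0.998, -0.001, 0.001]
wrist_force: [0.5, -0.0, 1.0]
finger_gap: 0.0424
gripper_force: 0.0
t 4.4 shift [ 0.016 -0.036  0.054] turn [-0.002  0.002  0.008] pos [ 0.558 -0.223  0.179] F [ 0.548 -0.001  0.973] M [-0.033 -0.033  0.05 ] q6 -2.237316241157051
```

```bash
python3 -m creep '[{"x":0.01,"y":-0.036,"z":0.05,"ax":0,"ay":0,"az":0.008},{"x":0.01,"y":-0.036,"z":0.05,"ax":0,"ay":0,"az":0.008},{"x":0.01,"y":-0.036,"z":0.05,"ax":0,"ay":0,"az":0.008}]'
python3 -m creep '[{"x":0,"y":0,"z":0,"ax":0,"ay":0,"az":0},{"x":0,"y":0,"z":0,"ax":0,"ay":0,"az":0},{"x":0,"y":0,"z":0,"ax":0,"ay":0,"az":0},{"x":0,"y":0,"z":0,"ax":0,"ay":0,"az":0},{"x":0,"y":0,"z":0,"ax":0,"ay":0,"az":0},{"x":0,"y":0,"z":0,"ax":0,"ay":0,"az":0},{"x":0,"y":0,"z":0,"ax":0,"ay":0,"az":0},{"x":0,"y":0,"z":0,"ax":0,"ay":0,"az":0}]' 0 80;  python3 go.py .5565 -.2285 .171 6.4
```

```text
t: 4.7
position: [0.5569, -0.2291, 0.1708]
tool_rot: [-0.055, 0.998, -0.0, 0.001]
wrist_force: [0.2, -0.5, 0.4]
finger_gap: 0.0426
gripper_force: 0.0
t: 5.5
position: [0.5566, -0.2278, 0.1705]
tool_rot: [-0.055, 0.998, 0.001, 0.0]
wrist_force: [-1.9, 3.9, 6.1]
finger_gap: 0.0133
gripper_force: 78.9
t 5.5 shift [ 0.001 -0.004 -0.003] turn [ 0.002  0.    -0.001] pos [ 0.557 -0.228  0.17 ] F [-1.913  3.92   6.101] M [1.186 0.27  0.017] q6 -2.239851442832419
```

```bash
python3 -m creep '[{"x":0,"y":0,"z":-0.07,"ax":0,"ay":0,"az":0},{"x":0,"y":0,"z":-0.2,"ax":0,"ay":0,"az":0},{"x":0,"y":0,"z":-0.4,"ax":0,"ay":0,"az":0},{"x":0,"y":0,"z":-0.6,"ax":0,"ay":0,"az":0},{"x":0,"y":0,"z":-0.75,"ax":0,"ay":0,"az":0},{"x":0,"y":0,"z":-0.75,"ax":0,"ay":0,"az":0},{"x":0,"y":0,"z":-0.75,"ax":0,"ay":0,"az":0}]'; python3 go.py .5685 .1934 .281 24.55
cat > hp.py <<'E'
# holder pose from both cameras, relative to tool (plate back-face fit) and to panel
from h import *
np.set_printoptions(precision=4,suppress=True)
o=robot.get_obs(); r=R.from_quat(o['tool_rot']); T=o['position']
for n in ['scene','top']:
    p=robot.get_image(n); P,u,v=cloud(p,np.ones((480,640),bool))
    L=r.inv().apply(P-T)   # tool frame: plate lies at y~0, z 0.03..0.15
    m=(abs(L[:,1])<.012)&(L[:,2]>.05)&(L[:,2]<.155)&(abs(L[:,0])<.1)
    q=L[m]
    if len(q)<50: print(n,'few',len(q)); continue
    for _ in range(3):
        c=q.mean(0); U,S,V=np.linalg.svd(q-c,full_matrices=False); N=V[2]*np.sign(V[2][1]); q=q[abs((q-c)@N)<.002]
    print(n,len(q),'tool-frame plate normal',N,'centre',c,'x',np.percentile(q[:,0],[.5,99.5]),'z',np.percentile(q[:,2],[1,99]),'worldN',r.apply(N))
    for t in ['holder_seat','holder_grip','stud_nominal']:
        for k in robot.spot_point(p,t)[:1]: w=cam2w(p,k['at']); print('  ',t,round(k['conf'],2),w,'tool',r.inv().apply(w-T))
E
python3 hp.py
```

```text
t: 6.2
position: [0.5561, -0.2289, 0.2811]
tool_rot: [-0.055, 0.998, -0.0, -0.001]
wrist_force: [0.5, 0.8, -4.7]
finger_gap: 0.0134
gripper_force: 77.9
t 6.2 shift [-0.393  2.789 -0.002] turn [-0.001 -0.002 -0.405] pos [ 0.556 -0.229  0.281] F [ 0.479  0.846 -4.684] M [-0.     0.066 -0.033] q6 -2.2397756137567324
scene 1874 tool-frame plate normal [-0.0009  1.     -0.0079] centre [-0.0042  0.0026  0.1012] x [-0.0849  0.0847] z [0.0509 0.1541] worldN [-0.1096  0.994   0.0073]
   holder_seat 0.87 [ 0.551  -0.2298  0.2208] tool [ 0.005  -0.0003  0.0602]
   holder_grip 0.78 [ 0.5567 -0.2323  0.2969] tool [-0.0002 -0.0034 -0.0159]
   stud_nominal 0.63 [0.5381 0.2571 0.1403] tool [-0.036   0.4851  0.1404]
top 791 tool-frame plate normal [ 0.0012  0.9999 -0.0121] centre [-0.0357  0.0043  0.1067] x [-0.0822  0.0389] z [0.0512 0.1545] worldN [-0.1116  0.9937  0.0115]
   holder_seat 0.77 [ 0.5534 -0.2245  0.2229] tool [0.0021 0.0047 0.0581]
   holder_grip 0.65 [ 0.5536 -0.2263  0.2989] tool [ 0.0022  0.0028 -0.0178]
   stud_nominal 0.79 [0.5388 0.2564 0.1437] tool [-0.0366  0.4843  0.137 ]
```

```bash
python3 -m creep '[{"x":0,"y":0.1,"z":0,"ax":0,"ay":0,"az":0},{"x":0,"y":0.3,"z":0,"ax":0,"ay":0,"az":0},{"x":0,"y":0.55,"z":0,"ax":0,"ay":0,"az":0},{"x":0,"y":0.8,"z":0,"ax":0,"ay":0,"az":0},{"x":0,"y":1,"z":0,"ax":0,"ay":0,"az":0}]' >/dev/null
python3 -m creep '[{"x":0,"y":0.25,"z":0,"ax":0,"ay":0,"az":-0.05},{"x":0,"y":0.5,"z":0,"ax":0,"ay":0,"az":-0.15},{"x":-0.05,"y":0.75,"z":0,"ax":0,"ay":0,"az":-0.3},{"x":-0.1,"y":0.9,"z":0,"ax":0,"ay":0,"az":-0.4},{"x":-0.1,"y":1,"z":0,"ax":0,"ay":0,"az":-0.405},{"x":-0.1,"y":1,"z":0,"ax":0,"ay":0,"az":-0.405},{"x":-0.1,"y":1,"z":0,"ax":0,"ay":0,"az":-0.405}]'; python3 go.py .5649 .2014 .231 24.55
```

```text
t: 7.8
position: [0.5379, 0.071, 0.2823]
tool_rot: [-0.212, 0.977, -0.0, -0.0]
wrist_force: [0.4, 0.5, -4.7]
finger_gap: 0.0134
gripper_force: 78.5
t 7.8 shift [-0.525  0.716  0.341] turn [-0.001 -0.001 -0.   ] pos [0.538 0.071 0.282] F [ 0.445  0.488 -4.676] M [-0.019 -0.023  0.012] q6 -2.054138331016881
```

```bash
python3 -m creep '[{"x":-0.1,"y":0.1,"z":0,"ax":0,"ay":0,"az":0},{"x":-0.25,"y":0.25,"z":0.1,"ax":0,"ay":0,"az":0},{"x":-0.4,"y":0.4,"z":0.2,"ax":0,"ay":0,"az":0},{"x":-0.52,"y":0.55,"z":0.3,"ax":0,"ay":0,"az":0},{"x":-0.525,"y":0.65,"z":0.34,"ax":0,"ay":0,"az":0},{"x":-0.525,"y":0.716,"z":0.34,"ax":0,"ay":0,"az":0},{"x":-0.525,"y":0.716,"z":0.34,"ax":0,"ay":0,"az":0},{"x":-0.525,"y":0.716,"z":0.34,"ax":0,"ay":0,"az":0},{"x":-0.525,"y":0.716,"z":0.34,"ax":0,"ay":0,"az":0}]'; python3 go.py .5649 .2014 .231 24.55
cat > m2.py <<'E'
from h import *
np.set_printoptions(precision=4,suppress=True)
o=robot.get_obs(); r=R.from_quat(o['tool_rot']); T0=o['position']
a=np.radians(24.55); N=np.array([-np.sin(a),np.cos(a),0]); T=np.array([np.cos(a),np.sin(a),0])
print('TCP t',T0@T,'d',T0@N,'z',T0[2])
for n in ['scene','top']:
    p=robot.get_image(n); P,u,v=cloud(p,np.ones((480,640),bool)); t,d,z=P@T,P@N,P[:,2]
    off=.0101 if n=='scene' else .0109
    m=(abs(t-.5975)<.095)&(abs(d-T0@N)<.008)&(z>T0[2]-.15)&(z<T0[2]-.042)
    if m.sum()>30: print(n,'plate',m.sum(),'t',np.percentile(t[m],[.5,99.5]),'d med',np.median(d[m])-off,'z',np.percentile(z[m],[.5,99.5]), 'slope d/t,z',np.linalg.lstsq(np.c_[t[m]-.6,z[m]-.15,np.ones(m.sum())],d[m],rcond=None)[0])
    g=(abs(t-.5975)<.045)&(abs(d-T0@N)<.012)&(z>T0[2]-.006)&(z<T0[2]+.045)
    save(p,f'near_{n}.png',(360,150,520,390) if n=='scene' else (100,150,300,390),2.5)
E
python3 m2.py
```

```text
t: 8.7
position: [0.5658, 0.2006, 0.2326]
tool_rot: [-0.212, 0.977, -0.0, 0.001]
wrist_force: [1.1, 0.5, -4.2]
finger_gap: 0.0133
gripper_force: 78.5
t 8.7 shift [0.003 0.007 0.011] turn [-0.001  0.002 -0.001] pos [0.566 0.201 0.233] F [ 1.127  0.509 -4.197] M [ 0.039 -0.044  0.015] q6 -1.8260204717442676
TCP t 0.5980056089420304 d -0.0525837399379173 z 0.23258211555632577
scene plate 579 t [0.5184 0.6835] d med -0.06440628380335947 z [0.0831 0.1905] slope d/t,z [ 0.0082 -0.0007 -0.0544]
top plate 272 t [0.5111 0.5971] d med -0.06406619972864624 z [0.0831 0.1902] slope d/t,z [-0.0259  0.0005 -0.0547]
```

View pics/near_scene.png

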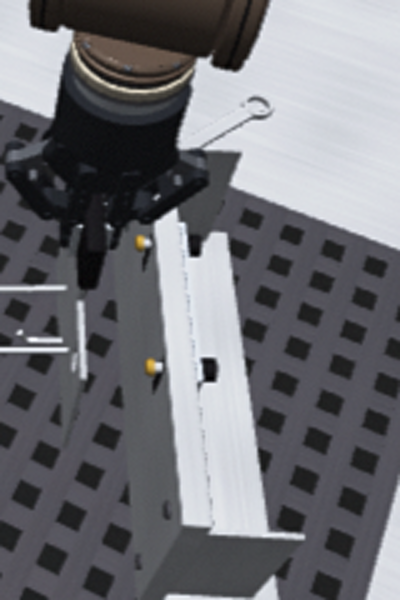

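Laterally the plate is aligned to the studs within about 1 mm in both cameras. Keyhole entry z≈0.161 against heads at ≈0.160. I'll approach, then feel forward.

```bash
python3 -m creep '[{"x":0,"y":0.1,"z":0.005,"ax":0,"ay":0,"az":0},{"x":0,"y":0.2,"z":0.005,"ax":0,"ay":0,"az":0},{"x":0,"y":0.26,"z":0.005,"ax":0,"ay":0,"az":0},{"x":0,"y":0.28,"z":0.005,"ax":0,"ay":0,"az":0},{"x":0,"y":0.28,"z":0.005,"ax":0,"ay":0,"az":0},{"x":0,"y":0.28,"z":0.005,"ax":0,"ay":0,"az":0},{"x":0,"y":0.28,"z":0.005,"ax":0,"ay":0,"az":0}]'
cat > s.py <<'E'
from h import *
np.set_printoptions(precision=4,suppress=True)
a=np.radians(24.55); N=np.array([-np.sin(a),np.cos(a),0]); T=np.array([np.cos(a),np.sin(a),0])
o=robot.get_obs(); p=o['position'];f=o['wrist_force'];m=o['moment']
print('t %.2f  TCP t %.4f back-d %.4f z %.4f | F t %.1f n %.1f z %.1f | M'%(o['t'],p@T,p@N+.002-.0105,p[2],f@T,f@N,f[2]),m@T,m@N,m[2])
E
python3 s.py
python3 -m creep '[{"x":0,"y":0.015,"z":0,"ax":0,"ay":0,"az":0},{"x":0,"y":0.03,"z":0,"ax":0,"ay":0,"az":0},{"x":0,"y":0.035,"z":0,"ax":0,"ay":0,"az":0},{"x":0,"y":0.035,"z":0,"ax":0,"ay":0,"az":0}]' >/dev/null; python3 s.py
```

```text
t: 9.5
position: [0.5479, 0.2396, 0.2306]
tool_rot: [-0.213, 0.977, -0.0, 0.0]
wrist_force: [0.1, -0.2, -4.9]
finger_gap: 0.013
gripper_force: 78.6
t 9.50  TCP t 0.5979 back-d -0.0182 z 0.2306 | F t 0.0 n -0.2 z -4.9 | M 0.013286342144620718 -0.0010812377884664827 0.006942750369258984
t 9.90  TCP t 0.5979 back-d -0.0126 z 0.2305 | F t 0.1 n 0.5 z -3.9 | M 0.08103257148697589 -0.021169092794932124 0.03408747675163554
```

Near the heads now, feeling forward about 1 mm at a time.

```bash
python3 -m creep '[{"x":0,"y":0.007,"z":0,"ax":0,"ay":0,"az":0},{"x":0,"y":0.014,"z":0,"ax":0,"ay":0,"az":0},{"x":0,"y":0.014,"z":0,"ax":0,"ay":0,"az":0}]' >/dev/null; python3 s.py
python3 -m creep '[{"x":0,"y":0.007,"z":0,"ax":0,"ay":0,"az":0},{"x":0,"y":0.007,"z":0,"ax":0,"ay":0,"az":0}]' >/dev/null; python3 s.py
```

```text
t 10.20  TCP t 0.5978 back-d -0.0104 z 0.2306 | F t -0.2 n -0.4 z -3.7 | M 0.04066287212699694 0.015293102445133908 -0.04023712282832442
t 10.40  TCP t 0.5978 back-d -0.0094 z 0.2305 | F t 0.0 n -0.2 z -4.0 | M -0.012708289465636685 -0.012590110916881976 0.06648769580105114
```

```bash
python3 -m creep '[{"x":0,"y":0.007,"z":0,"ax":0,"ay":0,"az":0},{"x":0,"y":0.007,"z":0,"ax":0,"ay":0,"az":0}]' >/dev/null; python3 s.py
python3 -m creep '[{"x":0,"y":0.007,"z":0,"ax":0,"ay":0,"az":0},{"x":0,"y":0.007,"z":0,"ax":0,"ay":0,"az":0}]' >/dev/null; python3 s.py
```

```text
t 10.60  TCP t 0.5978 back-d -0.0083 z 0.2305 | F t -0.4 n 0.2 z -5.2 | M 0.030149277672479605 -0.01757757909265984 -0.052589887301950154
t 10.80  TCP t 0.5978 back-d -0.0073 z 0.2305 | F t 0.2 n 0.4 z -5.1 | M -0.056253983525932263 0.03228404419838876 0.01931464248741358
```

```bash
python3 -m creep '[{"x":0,"y":0.007,"z":0,"ax":0,"ay":0,"az":0},{"x":0,"y":0.014,"z":0,"ax":0,"ay":0,"az":0},{"x":0,"y":0.014,"z":0,"ax":0,"ay":0,"az":0}]' >/dev/null; python3 s.py
python3 -m creep '[{"x":0,"y":0.007,"z":0,"ax":0,"ay":0,"az":0},{"x":0,"y":0.007,"z":0,"ax":0,"ay":0,"az":0}]' >/dev/null; python3 s.py
python3 -m creep '[{"x":0,"y":0.007,"z":0,"ax":0,"ay":0,"az":0},{"x":0,"y":0.007,"z":0,"ax":0,"ay":0,"az":0}]' >/dev/null; python3 s.py
```

```text
t 11.10  TCP t 0.5978 back-d -0.0051 z 0.2305 | F t 0.2 n -0.2 z -4.7 | M 0.0067721665741121255 -0.027591089315115294 0.00420383265950322
t 11.30  TCP t 0.5979 back-d -0.0041 z 0.2306 | F t -0.3 n -0.4 z -4.7 | M -0.014539366796565025 0.02279326789573829 -0.0275280054962499
t 11.50  TCP t 0.5980 back-d -0.0030 z 0.2308 | F t -0.2 n 0.3 z -4.6 | M 0.014665228784570827 -0.05532190575740117 -0.07019156085235152
```

```bash
for i in 1; do python3 -m creep '[{"x":0,"y":0.007,"z":0,"ax":0,"ay":0,"az":0},{"x":0,"y":0.007,"z":0,"ax":0,"ay":0,"az":0}]' >/dev/null; python3 s.py; done
python3 -m creep '[{"x":0,"y":0.007,"z":0,"ax":0,"ay":0,"az":0},{"x":0,"y":0.007,"z":0,"ax":0,"ay":0,"az":0}]' >/dev/null; python3 s.py
python3 -m creep '[{"x":0,"y":0.005,"z":0,"ax":0,"ay":0,"az":0},{"x":0,"y":0.005,"z":0,"ax":0,"ay":0,"az":0}]' >/dev/null; python3 s.py
```

```text
t 11.70  TCP t 0.5980 back-d -0.0020 z 0.2308 | F t -0.3 n -0.4 z -4.4 | M 0.01739429392703843 0.027960708401670198 0.03267192372324696
t 11.90  TCP t 0.5980 back-d -0.0011 z 0.2307 | F t 0.5 n -1.1 z -4.5 | M -0.051628902325324064 -0.029381087343814852 -0.01880242576736955
t 12.10  TCP t 0.5980 back-d -0.0008 z 0.2307 | F t -1.1 n -1.2 z -4.2 | M -0.45651760044236056 -0.015777422113401267 -0.0788788629053405
```

```bash
python3 -m creep '[{"x":0,"y":0.004,"z":0,"ax":0,"ay":0,"az":0},{"x":0,"y":0.004,"z":0,"ax":0,"ay":0,"az":0}]' >/dev/null; python3 s.py
python3 -m creep '[{"x":0,"y":0.004,"z":0,"ax":0,"ay":0,"az":0},{"x":0,"y":0.004,"z":0,"ax":0,"ay":0,"az":0}]' >/dev/null; python3 s.py
```

```text
t 12.30  TCP t 0.5980 back-d -0.0004 z 0.2307 | F t -0.7 n -2.6 z -3.0 | M -0.8659625222505861 0.02860564778676661 -0.11972102748479828
t 12.50  TCP t 0.5980 back-d 0.0001 z 0.2307 | F t -1.0 n -4.4 z -4.1 | M -1.2128341513808554 0.049548828079538934 -0.11997980975092315
```

Contact is at the lower edge, because the plate leans about 0.6°. I'll tilt by that amount and press lightly again.

```bash
python3 -m creep '[{"x":0,"y":0,"z":0,"ax":0.014,"ay":0,"az":0},{"x":0,"y":0,"z":0,"ax":0.014,"ay":0,"az":0}]' >/dev/null; python3 s.py
python3 -m creep '[{"x":0,"y":0.005,"z":0,"ax":0,"ay":0,"az":0},{"x":0,"y":0.005,"z":0,"ax":0,"ay":0,"az":0}]' >/dev/null; python3 s.py
python3 -m creep '[{"x":0,"y":0.005,"z":0,"ax":0,"ay":0,"az":0},{"x":0,"y":0.005,"z":0,"ax":0,"ay":0,"az":0}]' >/dev/null; python3 s.py
```

```text
t 12.70  TCP t 0.5980 back-d 0.0006 z 0.2308 | F t -0.5 n -5.0 z -3.5 | M -1.0478211658297867 0.03091872581787802 -0.1521192201608056
t 12.90  TCP t 0.5980 back-d 0.0007 z 0.2307 | F t 0.1 n -6.2 z -2.7 | M -1.3282699498881554 0.04654453022048278 -0.10851499627625476
t 13.10  TCP t 0.5980 back-d 0.0009 z 0.2307 | F t -0.2 n -7.4 z -3.8 | M -1.5756555948328486 0.005001010124874775 -0.08055139893163665
```

```bash
python3 -m creep '[{"x":0,"y":0,"z":0.01,"ax":0,"ay":0,"az":0},{"x":0,"y":0,"z":0.02,"ax":0,"ay":0,"az":0},{"x":0,"y":0,"z":0.02,"ax":0,"ay":0,"az":0}]' >/dev/null; python3 s.py
python3 -m creep '[{"x":0,"y":0,"z":0.01,"ax":0,"ay":0,"az":0},{"x":0,"y":0,"z":0.02,"ax":0,"ay":0,"az":0},{"x":0,"y":0,"z":0.02,"ax":0,"ay":0,"az":0}]' >/dev/null; python3 s.py
```

```text
t 13.40  TCP t 0.5984 back-d 0.0008 z 0.2286 | F t 0.5 n -7.8 z -1.9 | M -1.5048085055773461 0.007088240128210475 -0.15474090095680693
t 13.70  TCP t 0.5986 back-d 0.0008 z 0.2258 | F t 0.6 n -7.1 z -0.7 | M -1.4728390745107858 0.0034865729648076074 -0.13858845668683656
```

```bash
python3 -m creep '[{"x":0,"y":0,"z":0.01,"ax":0,"ay":0,"az":0},{"x":0,"y":0,"z":0.02,"ax":0,"ay":0,"az":0},{"x":0,"y":0,"z":0.02,"ax":0,"ay":0,"az":0}]' >/dev/null; python3 s.py
python3 -m creep '[{"x":0,"y":0,"z":0.01,"ax":0,"ay":0,"az":0},{"x":0,"y":0,"z":0.013,"ax":0,"ay":0,"az":0},{"x":0,"y":0,"z":0.013,"ax":0,"ay":0,"az":0}]' >/dev/null; python3 s.py
```

```text
t 14.00  TCP t 0.5988 back-d 0.0007 z 0.2229 | F t 1.0 n -7.9 z -1.8 | M -1.4955161074946084 -0.1271610324783629 -0.07858254493861841
t 14.30  TCP t 0.5989 back-d 0.0007 z 0.2211 | F t -0.2 n -6.4 z -1.0 | M -1.5527943862656948 -0.08812863448099396 -0.14442729490854744
```

```bash
python3 -m creep '[{"x":0,"y":0,"z":0.01,"ax":0,"ay":0,"az":0},{"x":0,"y":0,"z":0.01,"ax":0,"ay":0,"az":0}]' >/dev/null; python3 s.py
python3 -m creep '[{"x":0,"y":0,"z":0.01,"ax":0,"ay":0,"az":0},{"x":0,"y":0,"z":0.01,"ax":0,"ay":0,"az":0}]' >/dev/null; python3 s.py
python3 -m creep '[{"x":0,"y":0,"z":0.007,"ax":0,"ay":0,"az":0},{"x":0,"y":0,"z":0.007,"ax":0,"ay":0,"az":0}]' >/dev/null; python3 s.py
```

```text
t 14.50  TCP t 0.5988 back-d 0.0007 z 0.2196 | F t -0.1 n -5.9 z -0.6 | M -1.5259702098839676 -0.05258671204269587 -0.12041809278053457
t 14.70  TCP t 0.5989 back-d 0.0007 z 0.2181 | F t 0.3 n -8.3 z -0.9 | M -1.4647611788294725 -0.06219565971076194 -0.13980329104460587
t 14.90  TCP t 0.5989 back-d 0.0007 z 0.2171 | F t -0.8 n -6.9 z -0.6 | M -1.5167110521051603 -0.012137131871059425 -0.13033501175815165
```

```bash
python3 -m creep '[{"x":0,"y":0,"z":0.006,"ax":0,"ay":0,"az":0},{"x":0,"y":0,"z":0.006,"ax":0,"ay":0,"az":0}]' >/dev/null; python3 s.py
python3 -m creep '[{"x":0,"y":0,"z":0.006,"ax":0,"ay":0,"az":0},{"x":0,"y":0,"z":0.006,"ax":0,"ay":0,"az":0}]' >/dev/null; python3 s.py
python3 -m creep '[{"x":0,"y":0,"z":0.004,"ax":0,"ay":0,"az":0},{"x":0,"y":0,"z":0.004,"ax":0,"ay":0,"az":0}]' >/dev/null; python3 s.py
```

```text
t 15.10  TCP t 0.5989 back-d 0.0007 z 0.2162 | F t 0.5 n -7.7 z -0.4 | M -1.5280385675698611 -0.00013095472891769144 -0.1250393376122989
t 15.30  TCP t 0.5989 back-d 0.0007 z 0.2154 | F t 0.8 n -6.9 z -0.6 | M -1.5242478713757632 -0.052602529163490445 -0.134808844347054
t 15.50  TCP t 0.5989 back-d 0.0006 z 0.2148 | F t -0.6 n -7.5 z -0.7 | M -1.4834214455625672 0.006349529332121292 -0.10686021920368502
```

```bash
python3 -m creep '[{"x":0,"y":0,"z":0.005,"ax":0,"ay":0,"az":0},{"x":0,"y":0,"z":0.005,"ax":0,"ay":0,"az":0}]' >/dev/null; python3 s.py
python3 -m creep '[{"x":0,"y":0,"z":0.004,"ax":0,"ay":0,"az":0},{"x":0,"y":0,"z":0.004,"ax":0,"ay":0,"az":0}]' >/dev/null; python3 s.py
cat > m3.py <<'E'
from h import *
p=robot.get_image('scene'); save(p,'down.png',(370,190,470,330),4)
E
python3 m3.py
```

```text
t 15.70  TCP t 0.5989 back-d 0.0006 z 0.2141 | F t 0.4 n -7.0 z -0.3 | M -1.4979277849735102 -0.026189882151110327 -0.18550377604367327
t 15.90  TCP t 0.5990 back-d 0.0006 z 0.2139 | F t 0.3 n -6.9 z 1.3 | M -1.4731459898610961 0.08510590740571727 -0.08060326977201754
```

View pics/down.png

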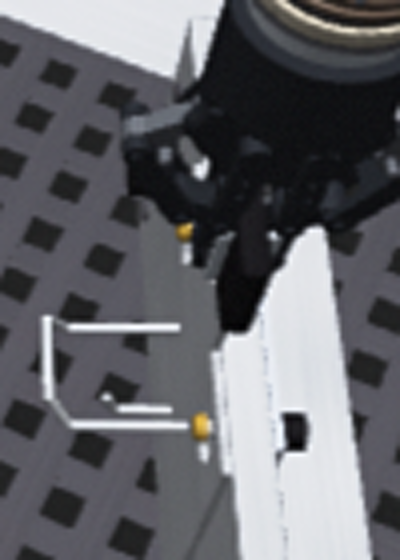

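Both brass heads show in front of the plate (crop px (185,232) and (202,425)), with the entry holes just below them. It has hooked on and is touching the slot tops; I'll confirm the bottoming.

```bash
python3 -m creep '[{"x":0,"y":0,"z":0.004,"ax":0,"ay":0,"az":0},{"x":0,"y":0,"z":0.004,"ax":0,"ay":0,"az":0}]' >/dev/null; python3 s.py
python3 -m creep '[{"x":0,"y":0,"z":0.003,"ax":0,"ay":0,"az":0},{"x":0,"y":0,"z":0.003,"ax":0,"ay":0,"az":0}]' >/dev/null; python3 s.py
```

```text
t 16.15  TCP t 0.5990 back-d 0.0006 z 0.2137 | F t -1.1 n -7.8 z 2.3 | M -1.446183897740497 0.24452371425137162 -0.13334006971959197
t 16.35  TCP t 0.5991 back-d 0.0006 z 0.2137 | F t -2.0 n -7.7 z 3.2 | M -1.467232547351834 0.3230108573393862 -0.18003373665291544
```

```bash
python3 -m creep '[{"x":0,"y":-0.01,"z":0,"ax":0,"ay":0.005,"az":0},{"x":0,"y":-0.01,"z":0,"ax":0,"ay":0.005,"az":0}]' >/dev/null; python3 s.py
python3 -m creep '[{"x":0,"y":0,"z":0.003,"ax":0,"ay":0.006,"az":0},{"x":0,"y":0,"z":0.003,"ax":0,"ay":0.006,"az":0}]' >/dev/null; python3 s.py
```

```text
t 16.55  TCP t 0.5991 back-d 0.0003 z 0.2136 | F t -2.3 n -3.8 z 5.3 | M -0.8545346222309389 0.2750769114717833 -0.13005887098873886
t 16.75  TCP t 0.5992 back-d 0.0004 z 0.2135 | F t -2.5 n -4.4 z 7.3 | M -0.8991100256841862 0.2051401007883664 -0.19567094924993547
```

```bash
python3 -m creep '[{"x":0,"y":0,"z":0,"ax":0,"ay":0,"az":0},{"x":0,"y":0,"z":0,"ax":0,"ay":0,"az":0},{"x":0,"y":0,"z":0,"ax":0,"ay":0,"az":0},{"x":0,"y":0,"z":0,"ax":0,"ay":0,"az":0},{"x":0,"y":0,"z":0,"ax":0,"ay":0,"az":0},{"x":0,"y":0,"z":0,"ax":0,"ay":0,"az":0}]' 50; python3 s.py
python3 -m creep '[{"x":0,"y":0,"z":-0.1,"ax":0,"ay":0,"az":0},{"x":0,"y":0,"z":-0.3,"ax":0,"ay":0,"az":0},{"x":0,"y":0,"z":-0.6,"ax":0,"ay":0,"az":0},{"x":0,"y":0,"z":-0.9,"ax":0,"ay":0,"az":0},{"x":0,"y":0,"z":-1,"ax":0,"ay":0,"az":0},{"x":0,"y":0,"z":-1,"ax":0,"ay":0,"az":0},{"x":0,"y":0,"z":-1,"ax":0,"ay":0,"az":0}]'; python3 s.py
cat > m4.py <<'E'
from h import *
np.set_printoptions(precision=4,suppress=True)
a=np.radians(24.55); N=np.array([-np.sin(a),np.cos(a),0]); T=np.array([np.cos(a),np.sin(a),0])
for n,off in (('scene',.0101),('top',.0109)):
    p=robot.get_image(n); P,u,v=cloud(p,np.ones((480,640),bool)); t,d,z=P@T,P@N-off,P[:,2]
    m=(abs(t-.5975)<.084)&(d<-.0015)&(d>-.0075)&(z>.07)&(z<.172)
    c=np.linalg.lstsq(np.c_[t[m]-.6,z[m]-.12,np.ones(m.sum())],d[m],rcond=None)[0]
    print(n,m.sum(),'t',np.percentile(t[m],[.5,99.5]),'z',np.percentile(z[m],[.5,99.5]),'front d fit',c)
    g=(abs(t-.5975)<.05)&(abs(d)<.02)&(z>.2)&(z<.27); print('grip z',np.percentile(z[g],[2,98]),'d',np.percentile(d[g],[2,98]))
    if n=='scene': save(p,'end.png',(370,190,470,330),4)
E
python3 m4.py
```

```text
t: 17.35
position: [0.5399, 0.2568, 0.2101]
tool_rot: [-0.213, 0.977, -0.006, -0.003]
wrist_force: [0.1, 0.2, 1.2]
finger_gap: 0.0426
gripper_force: 0.0
t 17.35  TCP t 0.5978 back-d 0.0008 z 0.2101 | F t 0.2 n 0.1 z 1.2 | M -0.011818085886594507 -0.010829989783353476 0.025342909591658982
t: 18.05
position: [0.5401, 0.2586, 0.3593]
tool_rot: [-0.213, 0.977, -0.006, -0.004]
wrist_force: [-0.8, -0.7, -0.5]
finger_gap: 0.0425
gripper_force: 0.0
t 18.05  TCP t 0.5988 back-d 0.0023 z 0.3593 | F t -1.0 n -0.3 z -0.5 | M 0.047749571330951396 -0.009011341390175159 0.002769973706116885
scene 834 t [0.5143 0.681 ] z [0.0705 0.1718] front d fit [-0.0013  0.0007 -0.0041]
grip z [0.2105 0.2575] d [-0.0097  0.0035]
top 802 t [0.5142 0.6793] z [0.0708 0.1718] front d fit [-0.0005 -0.0006 -0.0039]
grip z [0.2114 0.2591] d [-0.0096  0.0037]
```

View pics/end.png

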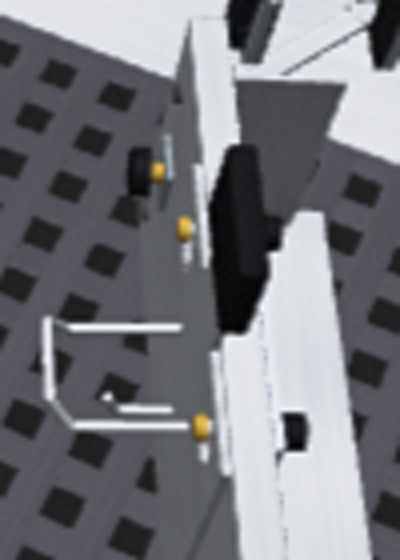

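The holder hangs flush: its front face is 4 mm off the panel with no tilt. Both heads show at crop px (185,228) and (202,427), and the gripper is well clear above.

```bash
python3 -c "from workcell import robot; print(robot.hand_in())"
```

```text
the job is handed in; nothing more can be done
None
```

The gun holder is back on the splash panel: both keyholes are over the stud heads, the plate is flush and let down onto the studs, and the gripper has let go and is clear. Measured push against the panel stayed under about 9 N. I handed the job in at about 18 s; no verdict came back.

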